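# Zero the length readout and hold the drilling stop at its detent

### The arm

A 7-joint arm with a two-finger parallel gripper is mounted at the origin on the work surface. World frame = base frame: x ahead of the robot, y to its left, z up, the work surface at z = 0. Lengths are in mm, angles in rad, forces in N, time in s.
With the tool pointing down it reaches from about 425 to 950 mm from the base axis. Payload 4.7 kg.
Tool frame: the origin (TCP) lies midway between the tips of the shut fingers; the grasp point (between the pads) lies behind it (env.pinch_z is the z of the grasp point in the tool frame, in mm); z points along the fingers, y is the direction in which the jaws open and shut (so a half turn about z gives the same grasp; the last joint's range is limited). The gripper opens to 87 mm and grips with 3 to 60 N. Pads are 19 mm wide; open, the fingers measure 117 mm over their backs; the gripper's body (75 mm by 190 mm) begins 51 mm behind the grasp point.
Start: joints at [-1.333, 0.469, -0.049, 1.532, 0.024, 1.141, -0.082], TCP at [177.919, 651.148, 222.573] pointing down, gripper open.
Joint ranges: [-2.59, 2.59], [-0.33, 1.99], [-1.39, 1.29], [0.1, 2.45], [-1.04, 4.18], [0.21, 1.99], [-2.66, 2.66]. Speed limits (rad/s): [2.57, 2.57, 3.14, 3.14, 3.14, 3.14, 3.14].

### API

Orientations are given as a rotation vector (axis times angle).
In Python, from rig import env gives the robot as it stands.
- The arm moves only by the tool arm_command, never from a script. Its arguments are lists of equal length, an entry for each row: "grip": the opening, from 0 (shut) to 1 (fully open); "xyz": the shift along the world's x, y, z in m, a list of three; "turn": the turn about the world's z in degrees. A call has 1 to 20 rows; each row shifts and turns the commanded pose from where the row before left it; what a row does not reach is not made up. A row lasts 1/12 s, in which the tool goes at most 41.7 mm and 7.16 degrees, less where a joint would pass 70% of its speed; a pose out of reach is approached as far as the arm can. A call with a gripper value outside its range is refused whole. The fingers move at their own pace and stop on an object; "squeeze" is the grip in N (left out, the last holds). Time passes only in rows, so rows that do not move let the fingers close. It gives the time, the measured TCP pose, the force and the opening at its end, in the units of the state.
- env.get_obs(): the state, without advancing time (a new reading comes with each control period).
- env.capture(name): name is "side" or "top"; returns a dict with "image" (384x512x3 uint8, red, green, blue), "vfov" (degrees; the focal length in pixels is half the picture's height over the tangent of half this angle, whatever the lens; pixels are square), "cx", "cy" (the principal point, pixels), "R" (3x3) and "t" (3): a world point X has camera coordinates R X + t. Camera axes: x right, y down, z forward; pixel columns grow to the right and rows downward; lengths in mm; the calibration is good to about 2 mm. A picture is of the moment at which its call begins. There is no depth.
- env.close_job(): hands the job in, once; it reports no verdict.
The state is a dict: "time": time; "qpos": joint angles; "dq": joint speeds; "joint_torque": joint torques, N m; "tool_pos": TCP position; "orientation": TCP orientation; "contact_force": force on the tool from outside, world axes, zero at the start; "ft_torque": the same for the moment, N m; "opening": opening from 0.0 (shut) to 1.0 (fully open).
Only numpy, scipy, OpenCV 4.12 (cv2) and the standard library are available. Lean on these libraries where they do the work, as an engineer would, in place of code of your own. Each camera call takes 0.05 s, during which the arm holds its last target.

### The job

On the readout box press the round key, then the square key, then the long key, each right down and one at a time, and leave the cross-shaped key alone. Then take the stop by its wooden grip block and slide it to the left along the rail until its ball clicks into the notch, without running past the notch, and finish while still gripping it there, at rest, so that someone else can lock it. Do not disturb the other things on the bench.

Things in the scene. Friction and masses are not known exactly. Their poses are not given: they have to be found in the camera images.
- readout: grey length-readout box lying flat on the bench, 150 x 118 x 38 mm (x, y, z), fixed. Origin: centre of its underside. Four white keys in a 2 x 2 block on its top (54 mm apart), each on a black bezel; a dark display strip along its +x end (top 42 mm above the bench). Which key is in which of the four places varies
- key_round_top (a point): centre of the top of the round key (24 mm disc); its body's y axis is the readout box's y axis. The key stands 14 mm above its black 46 mm square bezel, 56 mm above the bench when up
- key_round (a joint): travel of the round key (24 mm disc): 0 up, 0.005 m fully down; sprung, about 1 N to start and 4.6 N fully down, comes back up when let go
- key_square_top (a point): centre of the top of the square key (22 x 22 mm); its body's y axis is the readout box's y axis. The key stands 14 mm above its black 46 mm square bezel, 56 mm above the bench when up
- key_square (a joint): travel of the square key (22 x 22 mm): 0 up, 0.005 m fully down; sprung, about 1 N to start and 4.6 N fully down, comes back up when let go
- key_long_top (a point): centre of the top of the long narrow key (10 mm along x, 36 mm along y); its body's y axis is the readout box's y axis. The key stands 14 mm above its black 46 mm square bezel, 56 mm above the bench when up
- key_long (a joint): travel of the long narrow key (10 mm along x, 36 mm along y): 0 up, 0.005 m fully down; sprung, about 1 N to start and 4.6 N fully down, comes back up when let go
- key_cross_top (a point): centre of the top of the cross-shaped key (30 mm over its arms, arms 9 mm wide), which clears the readout; its body's y axis is the readout box's y axis. The key stands 14 mm above its black 46 mm square bezel, 56 mm above the bench when up
- key_cross (a joint): travel of the cross-shaped key (30 mm over its arms, arms 9 mm wide), which clears the readout: 0 up, 0.005 m fully down; sprung, about 1 N to start and 4.6 N fully down, comes back up when let go
- rail: stop rail: aluminium rail 40 mm wide, 420 mm long along its y axis, on a plywood base 110 x 430 x 18 mm, fixed to the bench. Origin: centre of the base's underside; its +y axis runs towards the robot's left
- stop: sliding stop, moves only along the rail's y axis. Dark steel carriage 52 x 56 mm, 12 mm above and 16 mm below the origin; a wooden grip block stands on it. Origin: mid carriage, 43 mm above the bench; axes as the rail's. Starts to the right (-y) of the notch, 60 to 200 mm away. Slides with about 2 N of friction and light damping
- stop_grip (a point): centre of the stop's upright pale wooden grip block, 31 mm above the stop's origin: 32 mm along x, 24 mm along y (the rail), 38 mm tall (55 to 93 mm above the bench)
- index_strip: steel strip 14 mm wide, 3 mm thick on top of the rail, with the notch. Origin: on the rail's top, under the notch; axes as the rail's. Two upright 8 mm steel pins beside the rail, at its x = +-37 mm, stand in line with the notch (tops 50 mm above the bench). Its place along the rail varies
- notch (a point): the detent notch: middle of a 9 mm groove across the strip, 43 mm above the bench, axes as the rail's. The stop is home when its origin is at this point; small brass pointers on its sides are then opposite the pins. A sprung ball under the stop drops in 2 mm: it draws the stop in over about the last 3 mm, centres it, and takes about 10 N to push out again
- offcut: bystander: brown wooden offcut 45 x 130 x 20 mm, loose; origin at the centre of its underside
- jar: bystander: amber jar with steel cap, 58 mm diameter, 75 mm tall, loose; origin at the centre of its underside
- screwdriver: bystander: screwdriver with wooden handle, 190 mm, lying along its x axis, loose
- hammer: bystander: hammer, 270 mm, lying along its x axis, loose
- glue: bystander: white glue bottle, 56 mm diameter, 150 mm tall, loose; origin at the centre of its underside
- square: bystander: try square, wooden stock 20 x 110 x 18 mm and steel blade 170 mm along its x axis, lying flat, loose; origin under the stock's centre
- tape: bystander: grey tape measure 65 x 50 x 37 mm, loose; origin at the centre of its underside

How it is judged:
By the outcome, as a careful person would: the job done as asked, in the order asked, and still so for the second after the job is handed in, while the arm keeps its last pose, push and grip.
It also fails if it takes over 51 s, if anything falls off the work surface, if the arm or the gripper's body presses on something with over 40 N, if the wrist force passes 120 N, or if a joint passes its speed limit or range.

## Working session

There is one attempt and no reset: what is moved stays moved. The work goes in short steps, Python scripts to look and compute and a tool call to move; the robot and the scene stay as the last step left them, time stands still between calls to the robot, and variables do not carry over. Pictures are saved under pics/ and viewed, and the job is handed in when it is done.

Besides the shell and the picture viewer there is one more tool, called after ">>>" as name([rows], argument=value, ...), one row to a line, values as JSON. arm_command: Moves the arm, as the interface text tells. Its arguments: {"type":"object","properties":{"grip":{"type":"array"},"xyz":{"type":"array"},"turn":{"type":"array"},"squeeze":{"type":"number"}},"required":["grip","xyz","turn"]}

```bash
mkdir -p pics; ls; cat > h.py <<'E'
import numpy as np,cv2,pickle
from rig import env
def cap(n,tag):
    c=env.capture(n); pickle.dump(c,open(f'pics/{tag}.pkl','wb')); cv2.imwrite(f'pics/{tag}.png',c['image'][:,:,::-1]); return c
def load(tag): return pickle.load(open(f'pics/{tag}.pkl','rb'))
def f(c): return c['image'].shape[0]/2/np.tan(np.radians(c['vfov'])/2)
def back(c,u,v,z):
    R=np.array(c['R']);t=np.array(c['t']); d=R.T@np.array([(u-c['cx'])/f(c),(v-c['cy'])/f(c),1]); o=-R.T@t
    return o+d*(z-o[2])/d[2]
def proj(c,X):
    p=np.array(c['R'])@np.array(X,float)+np.array(c['t']); return p[:2]/p[2]*f(c)+[c['cx'],c['cy']]
def crop(tag,x0,y0,x1,y1,s,out):
    im=load(tag)['image'][y0:y1,x0:x1,::-1]; cv2.imwrite(f'pics/{out}.png',cv2.resize(im,None,fx=s,fy=s,interpolation=cv2.INTER_CUBIC))
E
python3 - <<'E'
from h import *
for n in('top','side'):
    c=cap(n,n+'1'); print({k:c[k] for k in c if k!='image'})
o=env.get_obs();print(o,env.pinch_z)
E
```

```text
pics
{'vfov': 47.83226867582026, 'cx': 253.51094211175288, 'cy': 198.67448591843933, 'R': array([[-0.02590854, -0.99957098, -0.0136602 ],
       [-0.98222056,  0.02799567, -0.1856314 ],
       [ 0.18593419,  0.00860789, -0.98252449]]), 't': array([ -20.35793126,  579.06745826, 1424.89461427])}
{'vfov': 52.19557535055423, 'cx': 250.63608753984056, 'cy': 188.4143931528018, 'R': array([[ 0.95144099, -0.30744266,  0.01546156],
       [-0.2210032 , -0.71717559, -0.66092114],
       [ 0.21428401,  0.62541041, -0.75029607]]), 't': array([-541.09574503,  139.4209791 , 1260.8983871 ])}
{'time': 0.1, 'qpos': array([-1.33287884,  0.46936723, -0.04855922,  1.53353843,  0.0240662 ,
        1.14099716, -0.08231354]), 'dq': array([ 4.95031317e-04,  7.80612182e-04, -9.27955762e-05, -3.33800833e-03,
       -2.16422457e-03, -3.28745345e-04, -8.73168559e-05]), 'joint_torque': array([ 1.91548766e-04, -5.09169388e+01, -8.14882480e-02, -2.36826628e+01,
       -6.14217133e-02,  3.44551541e-02,  6.73956106e-05]), 'tool_pos': array([177.83282492, 650.61269526, 221.61515978]), 'orientation': array([-4.17897680e-01, -3.11348541e+00,  2.69573744e-03]), 'contact_force': array([0.00137911, 0.13005887, 0.1465984 ]), 'ft_torque': array([ 0.01190792,  0.0115701 , -0.00815645]), 'opening': 0.9986010411362736} -18.700000000000003
```

View pics/top1.png

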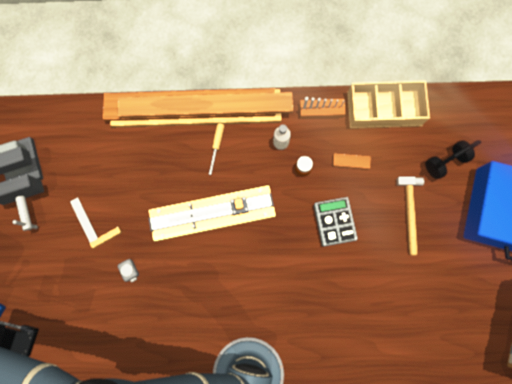

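View pics/side1.png

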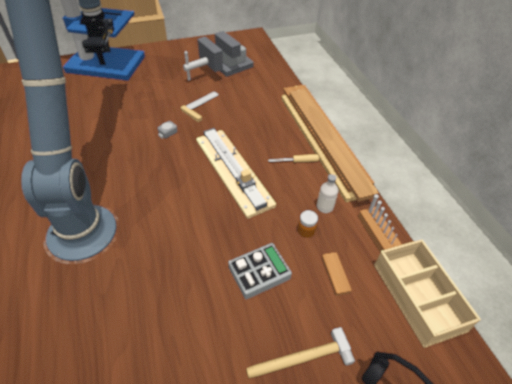

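```bash
python3 - <<'E'
from h import *
crop('top1',305,185,365,255,10,'a1')
crop('top1',140,180,285,245,5,'a2')
crop('side1',220,235,300,300,9,'a3')
crop('side1',190,120,280,220,6,'a4')
E
```

```text
(no output)
```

View pics/a1.png

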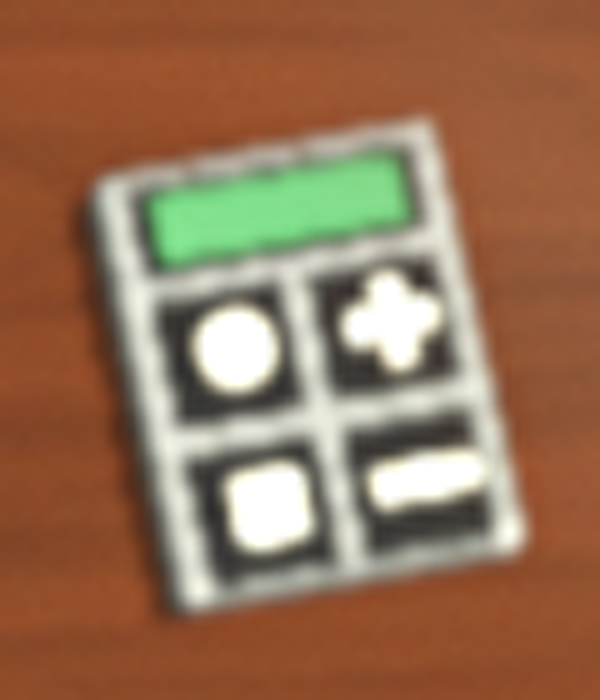

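View pics/a2.png

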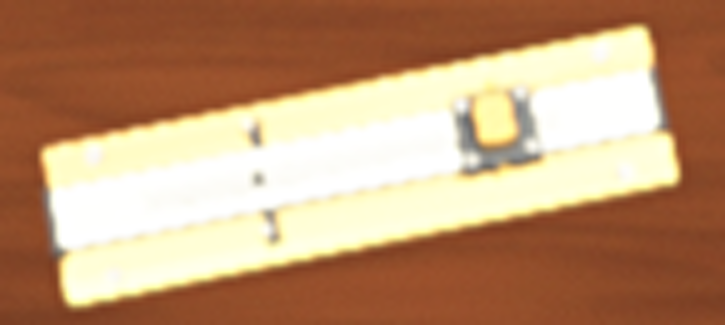

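View pics/a3.png

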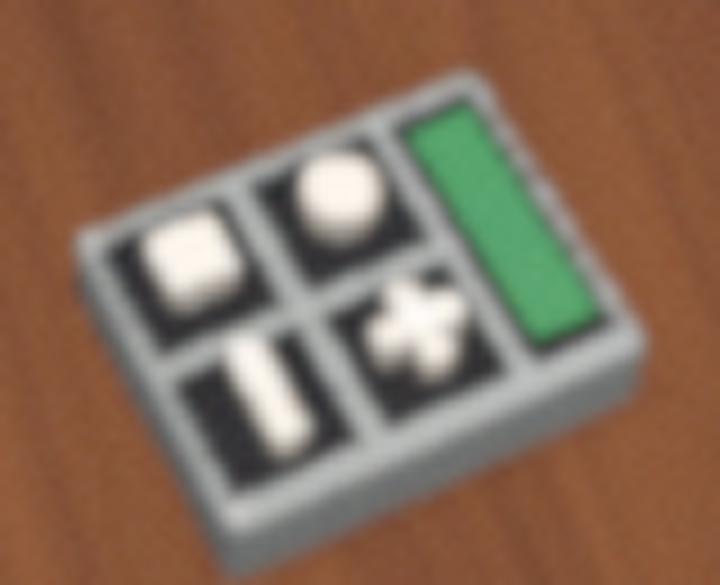

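View pics/a4.png

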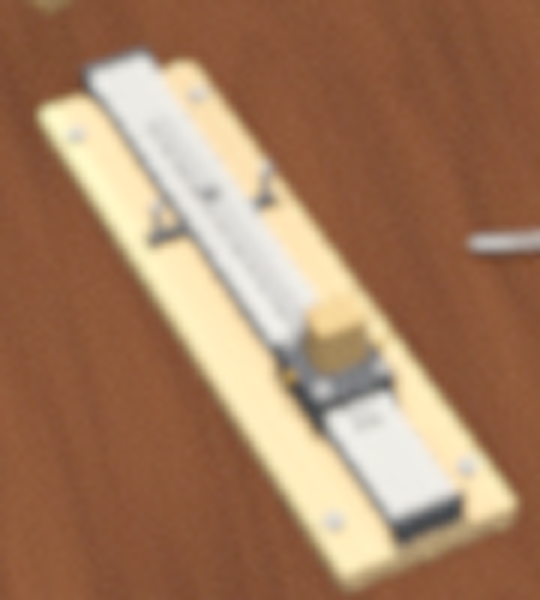

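```bash
python3 - <<'E'
from h import *
t=load('top1');s=load('side1')
def T(x,y,k,ox,oy):return ((x+.5)/k-.5+ox,(y+.5)/k-.5+oy)
a1=lambda x,y:T(x,y,10,305,185)
a2=lambda x,y:T(x,y,5,140,180)
a3=lambda x,y:T(x,y,9,220,235)
a4=lambda x,y:T(x,y,6,190,120)
K={'round':((236,347),(340,187)),'square':((268,507),(191,247)),'long':((427,478),(270,385)),'cross':((391,321),(416,318))}
P={}
for k,(a,b) in K.items():
    p=back(t,*a1(*a),56);q=back(s,*a3(*b),56);P[k]=(p+q)/2;print(k,p.round(1),q.round(1))
print('box ydir', np.degrees(np.arctan2(*(P['round']-P['cross'])[[1,0]])),np.degrees(np.arctan2(*(P['square']-P['long'])[[1,0]])),'xdir',np.degrees(np.arctan2(*(P['round']-P['square'])[[1,0]])),np.degrees(np.arctan2(*(P['cross']-P['long'])[[1,0]])))
c=[back(t,*a2(*p),18) for p in((42,148),(652,27),(680,184),(68,305))];print('rail top corners',np.round(c,1),'len',np.linalg.norm(c[0]-c[1]),np.linalg.norm(c[2]-c[1]))
for a,b in((c[1],c[0]),(c[2],c[3])): print('ydir',np.degrees(np.arctan2(*(b-a)[[1,0]])))
d=[back(s,*a4(*p),18) for p in((38,112),(190,60),(518,503),(350,585))];print('rail side corners',np.round(d,1))
for a,b in((d[2],d[1]),(d[3],d[0])): print('ydir',np.degrees(np.arctan2(*(b-a)[[1,0]])))
print('ctr',np.mean(c,0),np.mean(d,0))
print('notch',back(t,*a2(258,179),42),back(s,*a4(210,191),42))
print('block top',back(t,*a2(494,115),93),back(s,*a4(333,312),93))
print('pins',back(t,*a2(253,127),50),back(t,*a2(271,236),50),back(s,*a4(156,208),50),back(s,*a4(267,168),50))
E
```

```text
round [ 500.2 -286.    56. ] [ 496.8 -283.6   56. ]
square [ 445.9 -293.5   56. ] [ 444.  -290.5   56. ]
long [ 454.1 -347.3   56. ] [ 453.2 -344.9   56. ]
cross [ 507.5 -338.7   56. ] [ 504.5 -336.3   56. ]
box ydir 98.13663089790192 99.15285667756869 xdir 7.682150741684648 9.32450583716643
rail top corners [[ 558.2  334.    18. ]
 [ 632.4  -95.1   18. ]
 [ 520.3 -110.8   18. ]
 [ 447.9  313.9   18. ]] len 435.4661365976931 113.20481158213487
ydir 99.81687536458624
ydir 99.68211248531253
rail side corners [[ 444.5  315.7   18. ]
 [ 553.2  337.4   18. ]
 [ 630.2  -87.3   18. ]
 [ 522.1 -114.4   18. ]]
ydir 100.28544883966048
ydir 100.22925447240729
ctr [539.71478752 110.50477674  18.        ] [537.4832783  112.85121107  18.        ]
notch [528.36770009 178.95423618  42.        ] [526.10138165 185.48800427  42.        ]
block top [559.10338857  14.06833839  93.        ] [553.13219081  17.30900593  93.        ]
pins [563.21811387 181.17026122  50.        ] [487.82459118 168.84680697  50.        ] [488.60485018 172.26207138  50.        ] [563.4475445  186.91091152  50.        ]
```

>>> arm_command([
  [0.014,-0.015,0],
  [0.027,-0.029,0],
  [0.027,-0.029,0],
  [0.027,-0.029,0],
  [0.027,-0.029,0],
  [0.027,-0.029,0],
  [0.027,-0.029,0],
  [0.027,-0.029,0],
  [0.027,-0.029,0],
  [0.027,-0.029,0],
  [0.027,-0.029,0],
  [0.027,-0.029,0],
  [0.01,-0.035,0],
  [0,-0.035,0],
  [0,-0.035,0],
  [0,-0.035,0],
], grip=[0,0,0,0,0,0,0,0,0,0,0,0,0,0,0,0], turn=[2,2,2,2,2,2,2,2,2,2,2,2,0,0,0,0])

```text
time: 1.43
tool_pos: [498.6, 175.2, 222.0]
orientation: [0.238, -3.132, 0.0]
contact_force: [-0.0, 0.1, 0.5]
opening: 0.007
```

>>> arm_command([
  [0,-0.035,0],
  [0,-0.035,0],
  [0,-0.035,0],
  [0,-0.035,0],
  [0,-0.035,0],
  [0,-0.035,0],
  [0,-0.035,0],
  [0,-0.035,0],
  [0,-0.035,0],
  [0,-0.035,-0.015],
  [0,-0.035,-0.02],
  [0,-0.03,-0.025],
  [0,-0.02,-0.03],
  [0,-0.01,-0.03],
  [0,0,-0.02],
  [0,0,0],
], grip=[0,0,0,0,0,0,0,0,0,0,0,0,0,0,0,0], turn=[0,0,0,0,0,0,0,0,0,0,0,0,0,0,0,0])

```text
time: 2.77
tool_pos: [495.3, -267.1, 78.0]
orientation: [0.235, -3.124, -0.006]
contact_force: [-0.1, 0.0, -0.5]
opening: 0.008
```

```bash
python3 - <<'E'
from h import *
o=env.get_obs();print(o['time'],o['tool_pos'],o['qpos'].round(2),o['contact_force'])
c=cap('side','s2');print(proj(c,o['tool_pos'])); crop('s2',210,190,310,300,6,'b1')
E
```

```text
2.7667 [ 495.3031465  -267.08745024   78.00540968] [ 0.19  0.47  0.3   1.95 -0.19  0.76  2.32] [-0.12708608  0.00356636 -0.45442845]
[255.26354456 246.77231292]
```

View pics/b1.png

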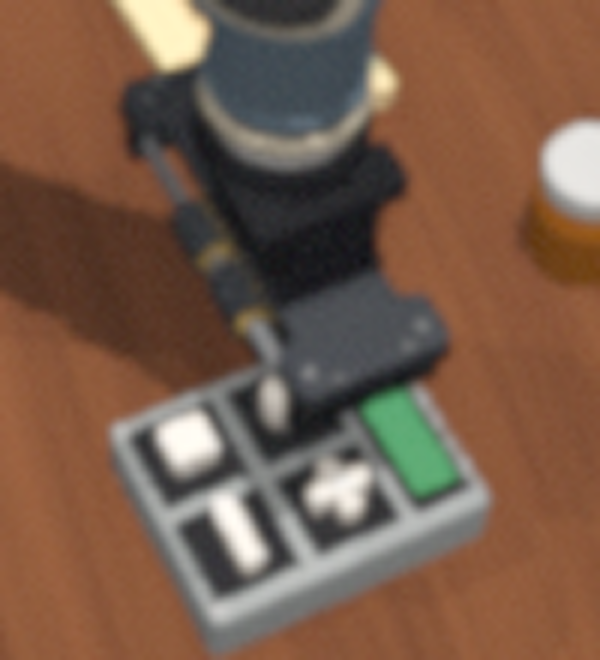

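>>> arm_command([
  [0.003,-0.018,0],
  [0,0,-0.01],
  [0,0,-0.005],
  [0,0,0],
], grip=[0,0,0,0], turn=[0,0,0,0])

```text
time: 3.15
tool_pos: [501.5, -284.5, 67.0]
orientation: [0.24, -3.131, -0.002]
contact_force: [-0.8, 0.1, 0.0]
opening: 0.006
```

>>> arm_command([
  [-0.002,0,-0.003],
  [0,0,-0.003],
  [0,0,-0.003],
  [0,0,-0.003],
  [0,0,-0.002],
  [0,0,0],
  [0,0,0],
], grip=[0,0,0,0,0,0,0], turn=[0,0,0,0,0,0,0])

```text
time: 3.73
tool_pos: [500.0, -285.5, 53.7]
orientation: [0.239, -3.132, -0.001]
contact_force: [-0.2, 1.2, 3.8]
opening: 0.003
```

>>> arm_command([
  [0,0,-0.002],
  [0,0,-0.001],
  [0,0,0],
  [0,0,0],
], grip=[0,0,0,0], turn=[0,0,0,0])

```text
time: 4.07
tool_pos: [500.1, -285.6, 51.4]
orientation: [-0.239, 3.132, 0.001]
contact_force: [-2.7, 2.8, 8.4]
opening: 0.007
```

>>> arm_command([
  [0,0,-0.002],
  [0,0,0],
  [0,0,0],
], grip=[0,0,0], turn=[0,0,0])

```text
time: 4.32
tool_pos: [500.2, -285.6, 51.0]
orientation: [-0.239, 3.132, 0.002]
contact_force: [-4.9, 4.2, 20.5]
opening: 0.0
```

```bash
python3 - <<'E'
from h import *
o=env.get_obs();print(o['time'],o['tool_pos'],o['qpos'].round(2),o['contact_force'])
c=cap('side','s3'); crop('s3',210,190,310,300,6,'b2')
E
```

```text
4.3167 [ 500.18071546 -285.60039395   51.02142884] [ 0.23  0.52  0.28  1.94 -0.22  0.71  2.37] [-4.93472241  4.20168282 20.54220657]
```

View pics/b2.png

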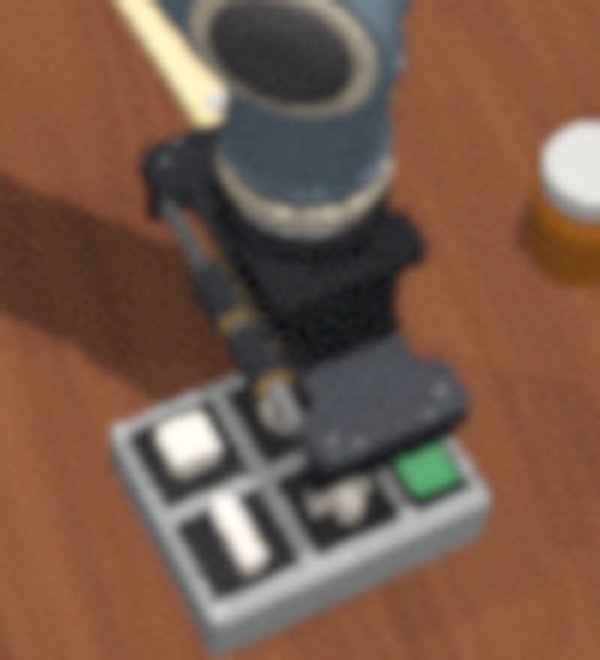

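>>> arm_command([
  [0,0,0.01],
  [0,0,0.014],
  [-0.025,-0.003,0],
  [-0.03,-0.003,0],
  [0,0,-0.006],
  [0,0,-0.002],
  [0,0,0],
  [0,0,0],
], grip=[0,0,0,0,0,0,0,0], turn=[0,0,0,0,0,0,0,0])

```text
time: 5.03
tool_pos: [445.9, -291.8, 64.5]
orientation: [-0.24, 3.132, -0.0]
contact_force: [0.2, -0.1, 0.3]
opening: 0.005
```

>>> arm_command([
  [0,0,-0.004],
  [0,0,-0.003],
  [0,0,-0.003],
  [0,0,-0.002],
  [0,0,-0.002],
  [0,0,0],
  [0,0,0],
], grip=[0,0,0,0,0,0,0], turn=[0,0,0,0,0,0,0])

```text
time: 5.62
tool_pos: [445.7, -291.7, 51.4]
orientation: [-0.239, 3.131, 0.0]
contact_force: [0.4, 1.2, 8.0]
opening: 0.006
```

>>> arm_command([
  [0,0,-0.002],
  [0,0,0],
  [0,0,0],
], grip=[0,0,0], turn=[0,0,0])

```text
time: 5.87
tool_pos: [445.8, -291.8, 51.0]
orientation: [-0.239, 3.131, 0.002]
contact_force: [-4.1, 3.4, 21.9]
opening: 0.006
```

```bash
python3 - <<'E'
from h import *
c=cap('side','s4'); crop('s4',210,190,310,300,6,'b3')
E
```

```text
(no output)
```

View pics/b3.png

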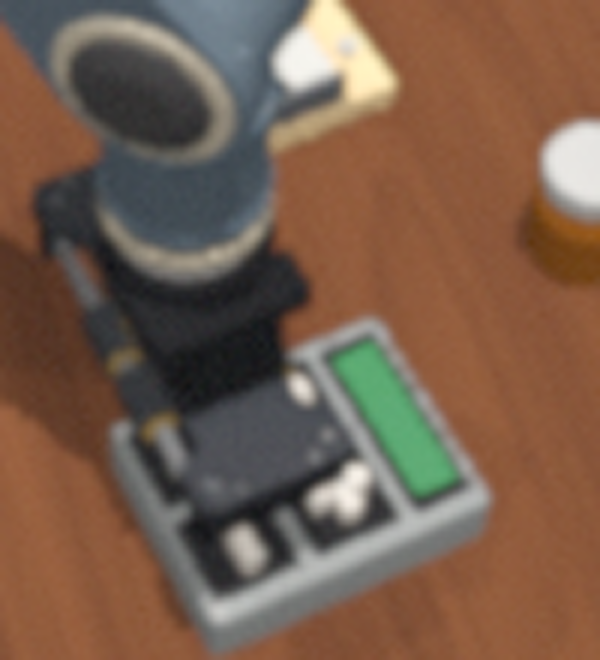

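>>> arm_command([
  [0,0,0.01],
  [0,0,0.014],
  [0.004,-0.025,0],
  [0.004,-0.029,0],
  [0,0,-0.006],
  [0,0,-0.002],
  [0,0,0],
  [0,0,0],
], grip=[0,0,0,0,0,0,0,0], turn=[0,0,0,0,0,0,0,0])

```text
time: 6.58
tool_pos: [452.5, -344.4, 63.9]
orientation: [0.24, -3.131, -0.003]
contact_force: [-0.4, -0.4, -0.2]
opening: 0.008
```

>>> arm_command([
  [0,0,-0.004],
  [0,0,-0.003],
  [0,0,-0.003],
  [0,0,-0.002],
  [0,0,-0.002],
  [0,0,0],
  [0,0,0],
], grip=[0,0,0,0,0,0,0], turn=[0,0,0,0,0,0,0])

```text
time: 7.17
tool_pos: [453.1, -345.0, 51.3]
orientation: [-0.239, 3.132, 0.003]
contact_force: [-1.9, 3.7, 8.0]
opening: 0.006
```

>>> arm_command([
  [0,0,-0.002],
  [0,0,0],
  [0,0,0],
], grip=[0,0,0], turn=[0,0,0])

```text
time: 7.42
tool_pos: [453.2, -345.1, 51.0]
orientation: [-0.239, 3.132, 0.004]
contact_force: [-5.0, 7.1, 19.7]
opening: 0.009
```

```bash
python3 - <<'E'
from h import *
c=cap('side','s5'); crop('s5',210,210,310,310,6,'b4')
E
```

```text
(no output)
```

View pics/b4.png

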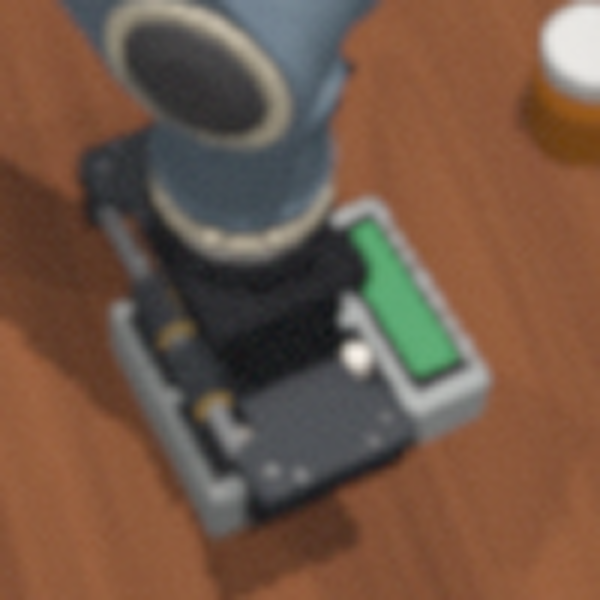

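>>> arm_command([
  [0,0,0.015],
  [0,0,0.03],
  [0,0,0.035],
  [0.005,0.015,0.03],
  [0.01,0.035,0],
  [0.01,0.035,0],
  [0.01,0.035,0],
  [0.01,0.035,0],
  [0.01,0.035,0],
  [0.01,0.035,0],
  [0.01,0.035,0],
  [0.01,0.035,0],
  [0.01,0.035,0],
  [0.008,0.03,0],
  [0,0,0],
  [0,0,0],
], grip=[0,0,0,0,0.5,1,1,1,1,1,1,1,1,1,1,1], turn=[0,0,0,0,0,1,0,0,0,0,0,0,0,0,0,0])

```text
time: 8.8
tool_pos: [556.1, 16.5, 158.1]
orientation: [0.273, -3.129, -0.0]
contact_force: [-0.6, -1.1, -0.1]
opening: 0.831
```

```bash
python3 - <<'E'
from h import *
o=env.get_obs();print(o['time'],o['tool_pos'],o['qpos'].round(2),o['contact_force'],o['opening'])
c=cap('side','s6');crop('s6',190,100,310,220,6,'b5')
c=cap('top','t6');crop('t6',140,170,300,250,5,'b6')
E
```

```text
8.8 [556.08926781  16.4563489  158.14939658] [-0.27  0.34  0.21  1.9  -0.09  0.91  1.72] [-0.59334249 -1.07993731 -0.13102156] 0.831290764253599
```

View pics/b5.png

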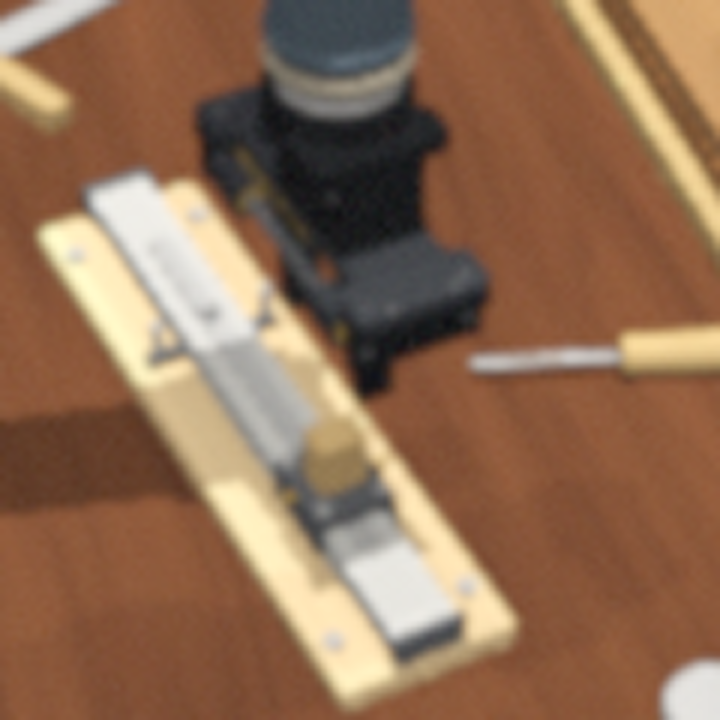

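View pics/b6.png

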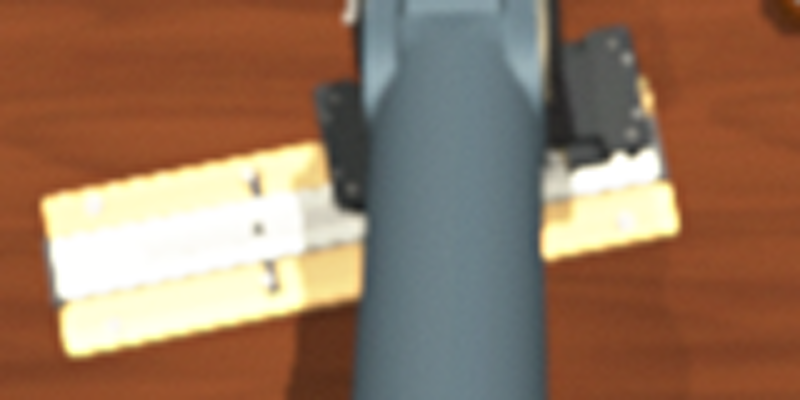

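>>> arm_command([
  [0,0,-0.02],
  [0,0,-0.03],
  [0,0,-0.02],
  [0,0,-0.012],
  [0,0,-0.008],
  [0,0,-0.004],
  [0,0,0],
], grip=[1,1,1,1,1,1,1], turn=[0,0,0,0,0,0,0])

```text
time: 9.48
tool_pos: [555.9, 13.5, 64.4]
orientation: [0.264, -3.13, 0.0]
contact_force: [0.2, -0.4, -1.8]
opening: 1.0
```

```bash
python3 - <<'E'
from h import *
c=cap('side','s7');crop('s7',190,100,310,220,6,'b7')
E
```

```text
(no output)
```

View pics/b7.png

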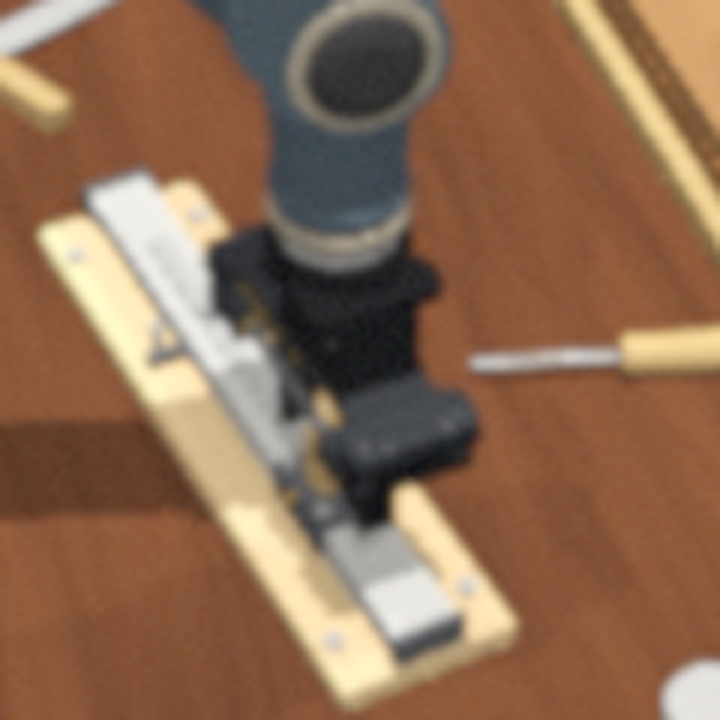

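Fingers straddle the block. Close with 25 N.

>>> arm_command([
  [0,0.002,0],
  [0,0,0],
  [0,0,0],
  [0,0,0],
  [0,0,0],
  [0,0,0],
  [0,0,0],
  [0,0,0],
  [0,0,0],
], grip=[0,0,0,0,0,0,0,0,0], turn=[0,0,0,0,0,0,0,0,0], squeeze=25)

```text
time: 10.28
tool_pos: [555.9, 16.1, 64.5]
orientation: [0.266, -3.13, -0.0]
contact_force: [-0.2, 0.4, 0.6]
opening: 0.401
```

```bash
python3 - <<'E'
from h import *
o=env.get_obs();print(o['time'],o['tool_pos'],o['qpos'].round(2),o['contact_force'],o['opening']*87)
c=cap('side','s8');crop('s8',190,100,310,220,6,'b8')
E
```

```text
10.2833 [555.8679632   16.13729928  64.53709731] [-0.25  0.47  0.18  1.97 -0.13  0.71  1.75] [-0.1940139   0.36181704  0.58277866] 34.854346541111404
```

View pics/b8.png

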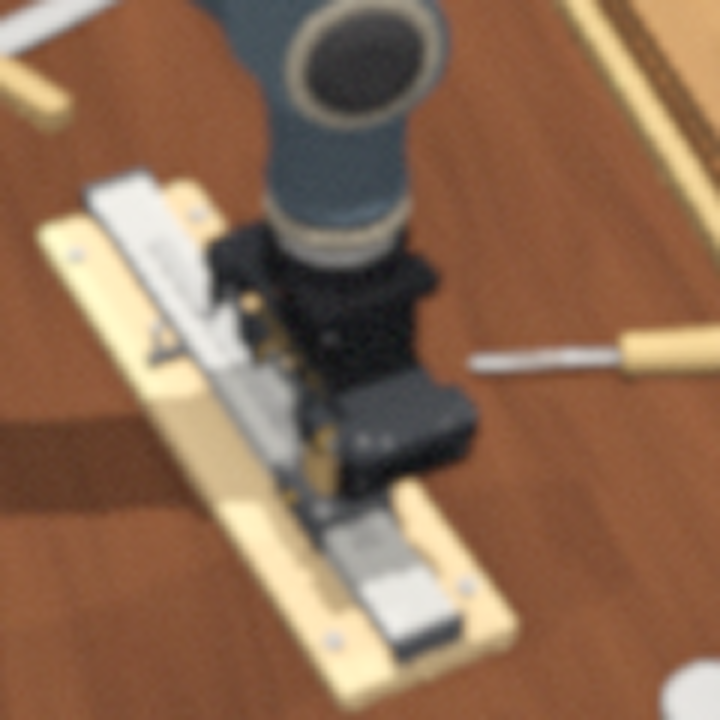

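>>> arm_command([
  [0,0,0],
  [0,0,0],
  [0,0,0],
  [0,0,0],
  [0,0,0],
  [0,0,0],
], grip=[0,0,0,0,0,0], turn=[0,0,0,0,0,0])

```text
time: 10.83
tool_pos: [555.9, 16.1, 64.6]
orientation: [0.266, -3.13, -0.0]
contact_force: [0.1, -0.6, -0.2]
opening: 0.275
```

>>> arm_command([
  [-0.0009,0.0049,0],
  [-0.0017,0.0099,0],
  [-0.0026,0.0148,0],
  [-0.0026,0.0148,0],
  [-0.0026,0.0148,0],
  [-0.0026,0.0148,0],
  [-0.0026,0.0148,0],
  [-0.0026,0.0148,0],
  [-0.0017,0.0099,0],
  [-0.0017,0.0099,0],
  [-0.0009,0.0049,0],
  [0,0,0],
  [0,0,0],
], grip=[0,0,0,0,0,0,0,0,0,0,0,0,0], turn=[0,0,0,0,0,0,0,0,0,0,0,0,0])

```text
time: 11.92
tool_pos: [532.9, 145.1, 64.5]
orientation: [0.267, -3.13, -0.001]
contact_force: [-0.7, 0.7, 0.8]
opening: 0.274
```

```bash
python3 - <<'E'
from h import *
o=env.get_obs();print(o['time'],o['tool_pos'],o['qpos'].round(2),o['contact_force'],o['opening']*87)
c=cap('side','s9');crop('s9',190,100,290,200,7,'b9')
c=cap('top','t9');crop('t9',140,170,300,250,5,'b10')
E
```

```text
11.9167 [532.945786   145.07719063  64.52667301] [-0.48  0.47  0.17  1.98 -0.12  0.71  1.51] [-0.74990035  0.65010094  0.84802016] 23.824236300276226
```

View pics/b9.png

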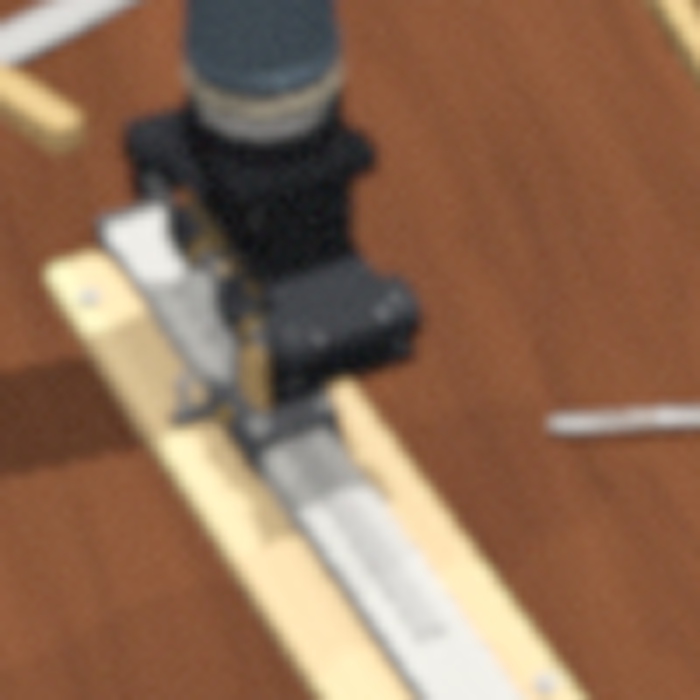

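View pics/b10.png

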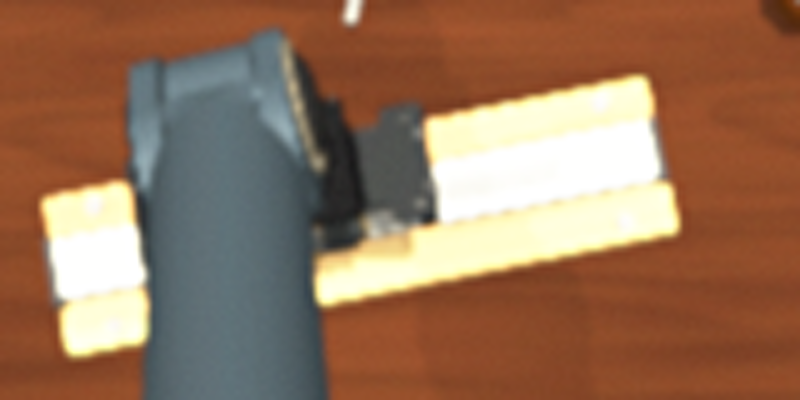

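>>> arm_command([
  [-0.0009,0.0049,0],
  [-0.0009,0.0049,0],
  [-0.0007,0.0039,0],
  [-0.0005,0.003,0],
  [-0.0003,0.002,0],
  [0,0,0],
  [0,0,0],
], grip=[0,0,0,0,0,0,0], turn=[0,0,0,0,0,0,0])

```text
time: 12.6
tool_pos: [529.7, 163.5, 64.5]
orientation: [0.266, -3.13, -0.001]
contact_force: [-1.4, -1.6, 1.6]
opening: 0.274
```

```bash
python3 - <<'E'
from h import *
o=env.get_obs();print(o['time'],o['tool_pos'],o['contact_force'],o['opening']*87)
c=cap('side','s10');crop('s10',200,130,250,180,12,'b11')
E
```

```text
12.6 [529.71378942 163.48198592  64.53065526] [-1.39441157 -1.57973127  1.61540485] 23.8212562526096
```

View pics/b11.png

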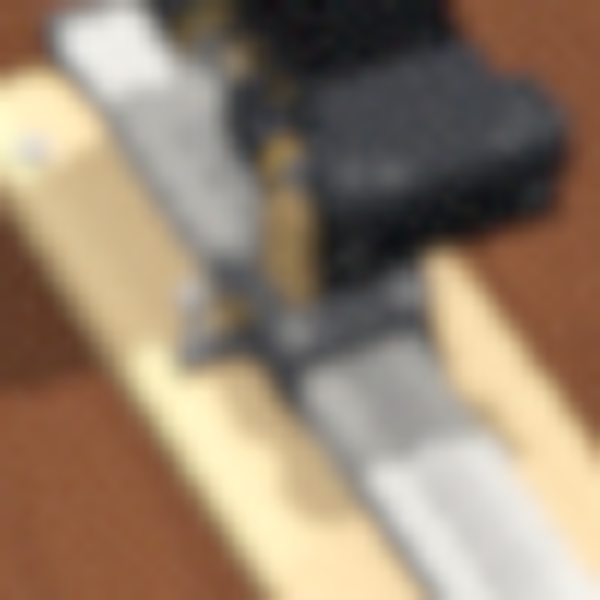

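>>> arm_command([
  [-0.0002,0.001,0],
  [-0.0002,0.001,0],
  [-0.0002,0.001,0],
  [-0.0001,0.001,0],
  [-0.0002,0.001,0],
  [-0.0002,0.001,0],
  [-0.0002,0.001,0],
  [-0.0001,0.001,0],
  [0,0,0],
  [0,0,0],
], grip=[0,0,0,0,0,0,0,0,0,0], turn=[0,0,0,0,0,0,0,0,0,0])

```text
time: 13.48
tool_pos: [528.2, 171.9, 64.5]
orientation: [0.267, -3.129, -0.001]
contact_force: [-4.4, -2.0, 4.3]
opening: 0.274
```

```bash
python3 - <<'E'
from h import *
o=env.get_obs();print(o['time'],o['tool_pos'],o['contact_force'],o['opening']*87)
c=cap('side','s11');crop('s11',200,130,250,180,12,'b12')
# predicted left pointer & pin line if home
y=np.array([-.1736,.985,0]);x=np.array([.985,.1736,0])
tp=o['tool_pos'].copy();tp[2]=0
T=lambda p:((p-[200,130])*12+5.5).round()
for d in(0,5,10):
    print(d,'pointer tip x-32 z45',T(proj(c,tp-32*x+d*y+[0,0,45])),'pin top there',T(proj(c,tp-37*x+d*y+[0,0,50])))
E
```

```text
13.4833 [528.23139431 171.93116683  64.53896127] [-4.35346378 -1.98244977  4.31485019] 23.81396161765911
0 pointer tip x-32 z45 [224. 316.] pin top there [208. 309.]
5 pointer tip x-32 z45 [217. 306.] pin top there [201. 299.]
10 pointer tip x-32 z45 [210. 296.] pin top there [195. 289.]
```

View pics/b12.png

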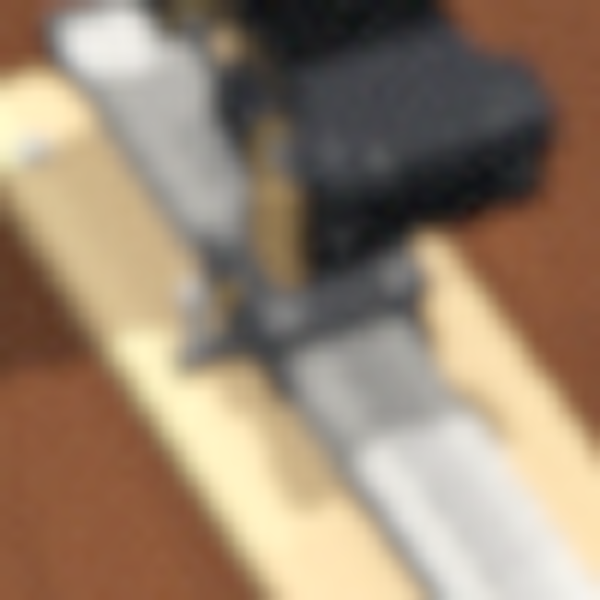

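>>> arm_command([
  [-0.0004,0.001,0],
  [-0.0004,0.001,0],
  [-0.0004,0.001,0],
  [-0.0002,0.001,0],
  [0,0,0],
  [0,0,0],
], grip=[0,0,0,0,0,0], turn=[0,0,0,0,0,0])

```text
time: 14.03
tool_pos: [527.1, 178.0, 64.5]
orientation: [-0.268, 3.13, 0.005]
contact_force: [-2.4, 5.8, -0.9]
opening: 0.273
```

>>> arm_command([
  [-0.0002,0.001,0],
  [-0.0002,0.001,0],
  [0,0,0],
  [0,0,0],
], grip=[0,0,0,0], turn=[0,0,0,0])

```text
time: 14.37
tool_pos: [526.9, 178.9, 64.5]
orientation: [-0.268, 3.13, 0.003]
contact_force: [-1.6, 5.7, -2.8]
opening: 0.276
```

>>> arm_command([
  [0,0,0],
  [0,0,0],
  [0,0,0],
], grip=[0,0,0], turn=[0,0,0])

```text
time: 14.62
tool_pos: [527.0, 178.9, 64.6]
orientation: [-0.268, 3.129, 0.003]
contact_force: [-1.8, 5.3, -2.1]
opening: 0.275
```

```bash
python3 - <<'E'
from h import *
o=env.get_obs();print(o['time'],o['tool_pos'],o['contact_force'],o['ft_torque'],o['opening']*87)
c=cap('side','s12');crop('s12',200,130,250,180,12,'b13')
c=cap('top','t12');crop('t12',160,180,260,240,8,'b14')
E
```

```text
14.6167 [526.95648044 178.92315947  64.55187478] [-1.7936811   5.27169584 -2.12663623] [1.0952927  0.36789889 0.0929578 ] 23.937992239038316
```

View pics/b13.png

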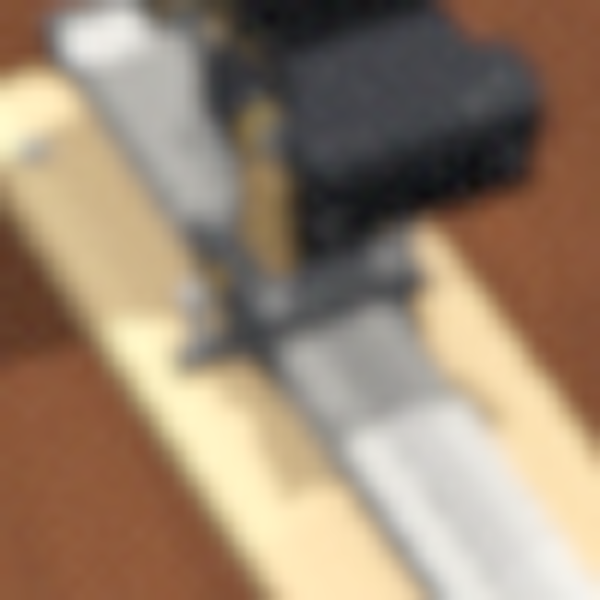

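View pics/b14.png

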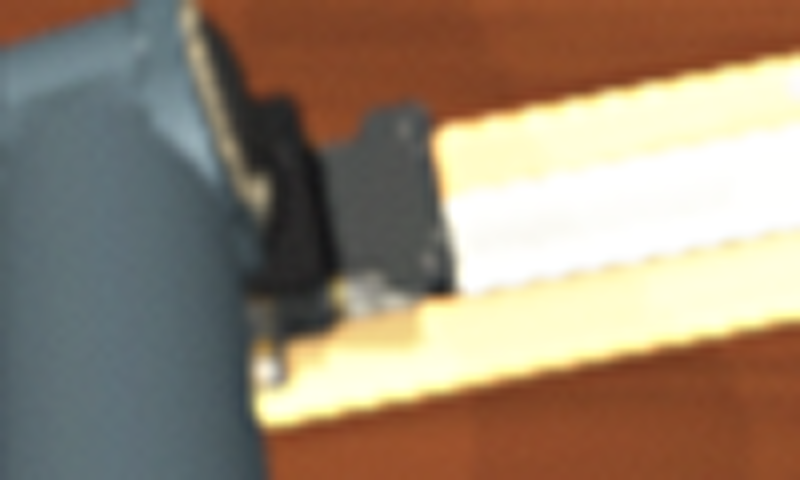

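>>> arm_command([
  [-0.0003,0.0005,0],
  [0,0,0],
  [0,0,0],
  [0,0,0],
  [0,0,0],
], grip=[0,0,0,0,0], turn=[0,0,0,0,0])

```text
time: 15.13
tool_pos: [527.0, 178.9, 64.5]
orientation: [-0.267, 3.129, 0.002]
contact_force: [0.1, 5.4, -2.6]
opening: 0.273
```

```bash
python3 - <<'E'
from h import *
o=env.get_obs();print(o['time'],o['tool_pos'],o['contact_force'],o['ft_torque'],o['opening']*87)
t=load('t12');y=np.array([-.1736,.985,0]);x=np.array([.985,.1736,0])
T=lambda u,v:((u+.5)/8-.5+160,(v+.5)/8-.5+180)
pin=back(t,*T(268,366),50);ptr=back(t,*T(268,346),45)
tp=o['tool_pos']
print('pin',pin,(pin-tp)@y,(pin-tp)@x,'ptr',(ptr-tp)@y,(ptr-tp)@x)
E
```

```text
15.1333 [526.97507714 178.93850103  64.54252299] [ 0.12745769  5.44183415 -2.55388649] [1.16960333 0.24195548 0.08505694] 23.791214951026642
pin [492.969479   171.35170493  50.        ] -1.5696223245638956 -34.81258197082245 ptr -2.4265886336015425 -25.594212063035293
```

>>> arm_command([
  [-0.0001,0.0005,0],
  [0,0,0],
  [0,0,0],
  [0,0,0],
], grip=[0,0,0,0], turn=[0,0,0,0])

```text
time: 15.47
tool_pos: [527.0, 179.0, 64.6]
orientation: [-0.267, 3.129, 0.002]
contact_force: [-0.2, 5.6, -3.4]
opening: 0.275
```

```bash
python3 - <<'E'
from h import *
o=env.get_obs();print(o['time'],o['tool_pos'],o['contact_force'],o['ft_torque'],o['opening']*87)
E
```

```text
15.4667 [526.95240972 178.9537611   64.55323514] [-0.19947804  5.62498411 -3.42507279] [ 1.10456387 -0.02459288  0.13512067] 23.930630860659335
```

>>> arm_command([
  [-0.0002,0.001,0],
  [0,0,0],
  [0,0,0],
  [0,0,0],
], grip=[0,0,0,0], turn=[0,0,0,0])

```text
time: 15.8
tool_pos: [526.9, 179.2, 64.6]
orientation: [-0.266, 3.129, 0.0]
contact_force: [2.2, 3.7, -5.9]
opening: 0.274
```

```bash
python3 - <<'E'
from h import *
o=env.get_obs();print(o['time'],o['tool_pos'],o['contact_force'],o['ft_torque'],o['qpos'],o['dq'])
E
```

```text
15.8 [526.89171359 179.19816895  64.56569595] [ 2.15550315  3.66889496 -5.87595651] [ 0.90185248 -0.3313224   0.15004238] [-0.53533714  0.4696997   0.16971061  1.97021597 -0.11735654  0.70970037
  1.44567512] [ 0.00011265 -0.00222363  0.00166554 -0.00021576  0.0010047   0.00186444
 -0.00065397]
```

>>> arm_command([
  [0.0003,0.0007,-0.0005],
  [0,0,0],
  [0,0,0],
  [0,0,0],
], grip=[0,0,0,0], turn=[0,0,0,0])

```text
time: 16.13
tool_pos: [526.9, 179.5, 64.5]
orientation: [-0.265, 3.13, -0.0]
contact_force: [-0.5, 1.6, 1.6]
opening: 0.273
```

```bash
python3 - <<'E'
from h import *
o=env.get_obs();print(o['time'],o['tool_pos'],o['contact_force'],o['ft_torque'])
E
```

```text
16.1333 [526.85212236 179.4812685   64.4815226 ] [-0.47268749  1.60560179  1.57122682] [0.41388947 0.14643349 0.12947529]
```

>>> arm_command([
  [-0.0001,0.0004,0],
  [0,0,0],
  [0,0,0],
  [0,0,0],
  [0,0,0],
  [0,0,0],
], grip=[0,0,0,0,0,0], turn=[0,0,0,0,0,0])

```text
time: 16.63
tool_pos: [526.8, 179.8, 64.5]
orientation: [-0.265, 3.13, -0.0]
contact_force: [-1.7, 0.6, 6.2]
opening: 0.274
```

```bash
python3 - <<'E'
from h import *
o=env.get_obs();print(o['time'],o['tool_pos'],o['contact_force'],o['ft_torque'])
c=cap('side','s13');crop('s13',200,130,250,180,12,'b15')
c=cap('top','t13');crop('t13',160,180,260,240,8,'b16')
E
```

```text
16.6333 [526.80899803 179.82945849  64.48837273] [-1.69049051  0.57932149  6.16582684] [0.07385661 0.21284755 0.20705721]
```

View pics/b15.png

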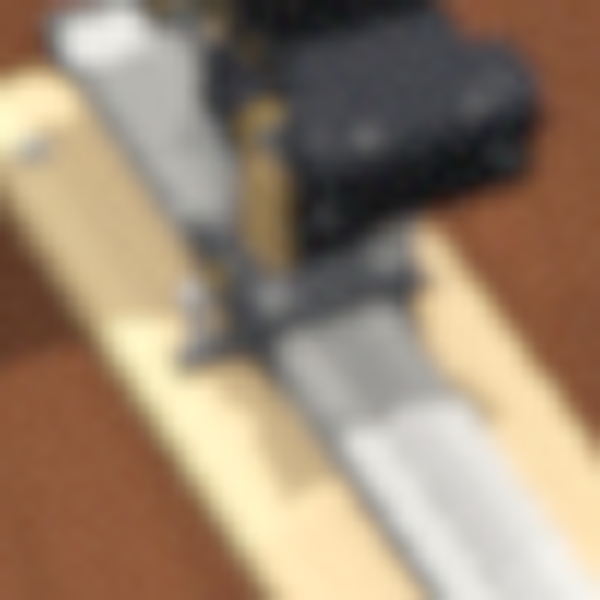

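View pics/b16.png

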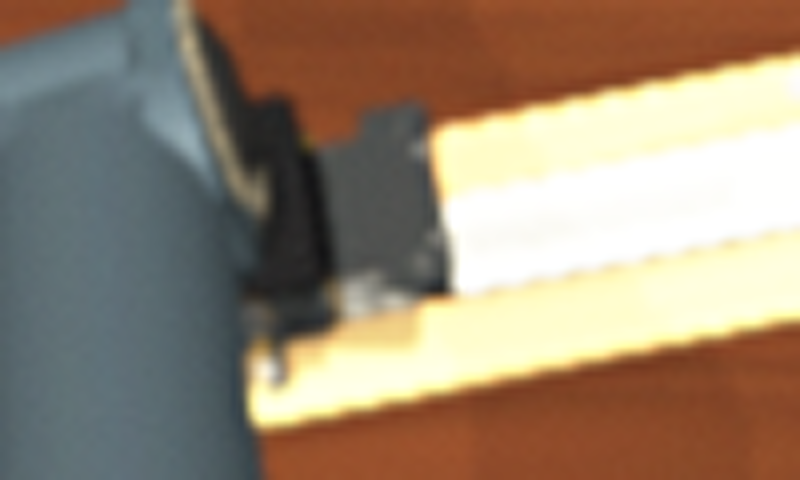

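>>> arm_command([
  [-0.0001,0,0.0003],
  [0,0,0],
  [0,0,0],
  [0,0,0],
  [0,0,0],
  [0,0,0],
], grip=[0,0,0,0,0,0], turn=[0,0,0,0,0,0])

```text
time: 17.23
tool_pos: [526.7, 180.0, 64.5]
orientation: [-0.266, 3.13, -0.0]
contact_force: [0.4, 0.2, 3.3]
opening: 0.274
```

```bash
python3 - <<'E'
from h import *
o=env.get_obs();print(o['time'],o['tool_pos'],o['contact_force'],o['ft_torque'],abs(o['dq']).max())
cap('side','s14');cap('top','t14')
g=lambda t:cv2.cvtColor(load(t)['image'],cv2.COLOR_RGB2GRAY).astype(np.float32)
def shift(a,b):
    # carriage near end: side px x 219..236,y 151..160
    T=cv2.resize(g(a)[150:161,219:236],None,fx=8,fy=8,interpolation=cv2.INTER_CUBIC)
    I=cv2.resize(g(b)[142:170,211:244],None,fx=8,fy=8,interpolation=cv2.INTER_CUBIC)
    r=cv2.matchTemplate(I,T,cv2.TM_CCOEFF_NORMED);_,m,_,l=cv2.minMaxLoc(r);return np.array(l)/8-8,m
c=load('s14');tp=o['tool_pos'].copy();tp[2]=50
y=np.array([-.1736,.985,0]);print('px/mm',(proj(c,tp+10*y)-proj(c,tp))/10)
for b in('s10','s11','s12','s13','s14'):print(b,shift('s12',b))
# whole-scene bystander check vs start
for k in('side','top'):
    d=cv2.absdiff(g(k+'1'),g({'side':'s14','top':'t14'}[k]));cv2.imwrite(f'pics/d{k}.png',np.clip(d*3,0,255))
crop('s14',200,130,250,180,12,'b17')
E
```

```text
17.2333 [526.743801   179.9939007   64.46845291] [0.40806037 0.21680489 3.3065413 ] [-0.07961387 -0.12876039  0.1849009 ] 0.0028699256454890703
px/mm [-0.11593447 -0.1650354 ]
s10 (array([1.75 , 2.625]), 0.9467976093292236)
s11 (array([0.75, 1.  ]), 0.9768841862678528)
s12 (array([0., 0.]), 0.9986174702644348)
s13 (array([-0.125, -0.125]), 0.9952437877655029)
s14 (array([-0.125, -0.125]), 0.9947180151939392)[ WARN:0@3.564] global loadsave.cpp:1063 imwrite_ Unsupported depth image for selected encoder is fallbacked to CV_8U.
```

View pics/s14.png

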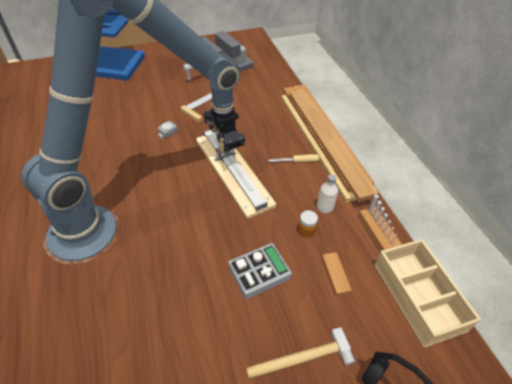

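View pics/dside.png

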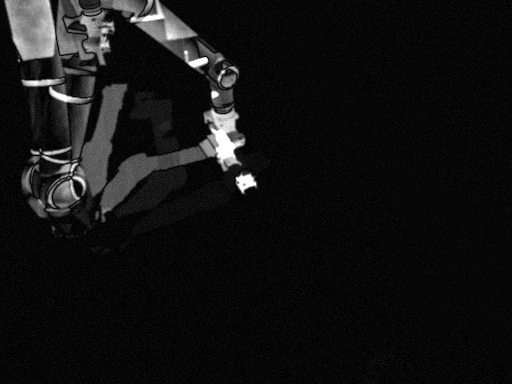

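>>> arm_command([
  [0,0.0002,0.0002],
  [0,0,0],
  [0,0,0],
  [0,0,0],
  [0,0,0],
  [0,0,0],
  [0,0,0],
  [0,0,0],
], grip=[0,0,0,0,0,0,0,0], turn=[0,0,0,0,0,0,0,0])

```text
time: 18.0
tool_pos: [526.7, 180.3, 64.5]
orientation: [-0.266, 3.13, -0.0]
contact_force: [3.0, -1.7, 0.6]
opening: 0.271
```

>>> arm_command([
  [0,0,0],
  [0,0,0],
  [0,0,0],
  [0,0,0],
  [0,0,0],
  [0,0,0],
], grip=[0,0,0,0,0,0], turn=[0,0,0,0,0,0])

```text
time: 18.5
tool_pos: [526.6, 180.3, 64.5]
orientation: [-0.266, 3.13, -0.0]
contact_force: [4.6, -2.4, -2.3]
opening: 0.271
```

```bash
python3 - <<'E'
from h import *
o=env.get_obs();print(o['time'],o['tool_pos'],o['contact_force'],o['ft_torque'],abs(o['dq']).max(),o['opening']*87)
E
```

```text
18.5 [526.64074595 180.32181862  64.52000701] [ 4.60349901 -2.42993732 -2.31867021] [-0.40635034 -0.94963694  0.15798342] 0.0015539622794339244 23.558880627888275
```

>>> arm_command([
  [0.0003,-0.0002,0],
  [0,0,0],
  [0,0,0],
  [0,0,0],
  [0,0,0],
  [0,0,0],
  [0,0,0],
  [0,0,0],
], grip=[0,0,0,0,0,0,0,0], turn=[0,0,0,0,0,0,0,0])

```text
time: 19.17
tool_pos: [526.7, 180.3, 64.5]
orientation: [0.266, -3.13, -0.0]
contact_force: [4.2, -1.2, -1.3]
opening: 0.271
```

>>> arm_command([
  [0,0,0],
  [0,0,0],
  [0,0,0],
  [0,0,0],
  [0,0,0],
  [0,0,0],
  [0,0,0],
  [0,0,0],
  [0,0,0],
  [0,0,0],
  [0,0,0],
  [0,0,0],
], grip=[0,0,0,0,0,0,0,0,0,0,0,0], turn=[0,0,0,0,0,0,0,0,0,0,0,0])

```text
time: 20.17
tool_pos: [526.7, 180.3, 64.5]
orientation: [0.266, -3.13, -0.0]
contact_force: [3.3, -0.5, -2.6]
opening: 0.274
```

```bash
python3 - <<'E'
from h import *
o=env.get_obs();print(o['time'],o['tool_pos'],o['contact_force'],o['ft_torque'],abs(o['dq']).max(),o['opening']*87)
cap('side','s15');crop('s15',200,130,250,180,12,'b18')
E
```

```text
20.1667 [526.66147298 180.33805155  64.52321251] [ 3.27593399 -0.51052879 -2.5836781 ] [-0.0019081  -0.82796566  0.12946198] 0.0013827649487813665 23.805484532614393
```

View pics/b18.png

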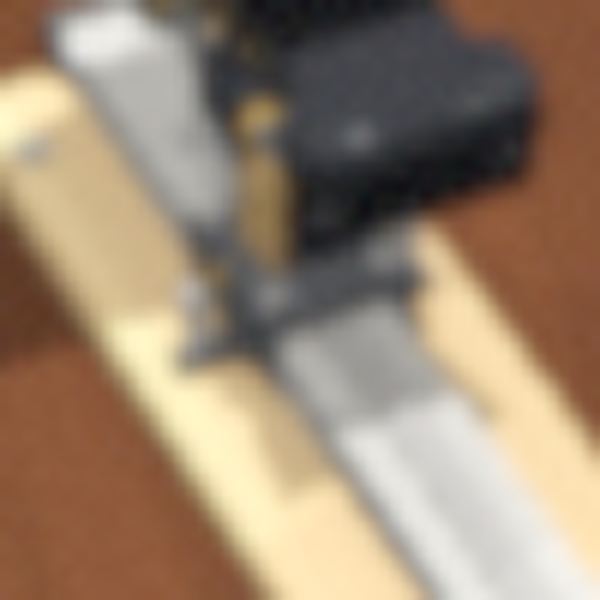

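```bash
python3 - <<'E'
from rig import env
print(env.close_job())
E
```

```text
the job is handed in; nothing more can be done
None
```

I pressed the round, square and long keys in that order. The stop is at the notch and still gripped by its wooden block. The job was handed in at about 20 s of the 51 s allowed.

- **Keys:** each key was pressed to its hard stop, with the fingertips at 51.0 mm above the bench and about 20 N of force. A camera picture during each press showed the fingers on that key alone. I never touched the cross key.
- **Stop:** I gripped the block with a 25 N squeeze (opening about 24 mm) and slid it left about 167 mm. It was then drawn forward by about 2 mm with a pull of 5–6 N, which I took as the ball dropping into the notch. I moved the hand forward in small steps until the force along the rail fell to about −1 N. It stayed at rest at y = 180.3 mm for over a second.
- **Other things:** comparing the start and end side pictures showed changes only at the arm, its shadows and the stop. The top picture was taken but not compared.

Two checks were less certain:

- **Pin alignment:** the top picture, taken just after the draw-in, put the pin about 1.6 mm from the hand's line along the rail. The calibration is only good to about 2 mm, so I relied on the forces to judge home.
- **Side forces:** about 3 N remained across the rail and about 3 N vertically. I left them because nothing was moving.

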